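Roll the cap strip home on a deep-well block

TASK

The cap strip has only been laid on the edge row of the deep-well block. Take the hand roller from its stand, roll it along the strip with firm pressure, but never pressing harder than 25 N, until all six caps are fully home, then hang the roller back in its stand. Touch the strip and block with the roller only, and leave everything else where it is.

Things in the scene. Friction and masses are not known exactly. Their poses are not given: they have to be found in the camera images.
- holder: aluminium plate holder screwed to the bench, 118 mm (x) by 160 mm (y), 20 mm tall, carrying a white 24-well deep-well block (85 mm along x, 128 mm along y; 4 rows of 6 square wells, 18 mm pitch). Three rows are open; a strip of six black caps lies over the row along the long edge on the +x side. Origin on the bench under the holder's middle, z up, y along the block's long side
- strip_mid (a point): middle of the cap strip's top, nominal, with the caps home: holder x = +27 mm, 59 mm above the bench; the strip runs along this frame's y, cap centres at y = -45, -27, -9, 9, 27, 45 mm. The point is fixed to the holder: blocks of different makes on a worn pad do not sit alike, so the real strip is up to 9 mm higher or lower and slopes up to 3 degrees along y, which no reading shows
- cap1 (a joint): travel of cap 1 (the end at y = -45 mm), m: 0 = standing 5 mm proud, 0.005 = home, head flat on the block, a hard stop. Each cap has a square head 16.5 mm wide and 3 mm thick, moves straight down on its own against about 7 N of plug friction (some 1 N more per 10 mm/s) and stays where it is left. They start 4 to 5 mm proud
- stand: fixed grey bench stand for the roller: foot 105 x 95 mm, 8 mm thick, and an upright socket, outside 68 mm (x) by 64 mm (y), open on top, rim 70 mm and floor 8 mm above the bench, inside 52 mm (x) by 48 mm (y). Origin on the bench under the socket's middle, z up. The roller hangs in it wheel down, finger guard resting on the rim, its x along the stand's x (or reversed)
- roller_grip (a point): middle of the hand roller's handle, a pale wooden square bar 24 x 24 mm, 74 mm long, upright in the stand, where this point is 113 mm above the bench. z runs up the handle, x is the rolling direction, y the axle's. The underside of the finger guard is 43 mm, the axle 77 mm and the tread 99 mm below this point
- roller: the same hand roller, about 0.23 kg: below the handle an aluminium finger guard plate 64 mm (x) by 60 mm (y) and 6 mm thick, then a steel fork with a rubber-tyred wheel 44 mm in diameter and 24 mm wide, axle along y; fork and wheel take 44 mm (x) by 40 mm (y). Origin at the wheel's lowest point
- wheel (a joint): turn of the roller's wheel about its axle, rad; 1 rad is 22 mm of rolling; it spins freely, either way
- cap2 (a joint): the same for cap 2 (y = -27 mm in the holder)
- cap3 (a joint): the same for cap 3 (y = -9 mm in the holder)
- cap4 (a joint): the same for cap 4 (y = 9 mm in the holder)
- cap5 (a joint): the same for cap 5 (y = 27 mm in the holder)
- cap6 (a joint): the same for cap 6 (y = 45 mm in the holder)
- amber_bottle: bystander: closed amber glass bottle with a blue cap, 60 mm wide, 115 mm tall; origin at the middle of its underside
- vial_rack: bystander: white rack of eight red-capped vials, 56 x 110 mm, 53 mm tall; origin at the middle of its underside
- flask: bystander: conical glass flask, 72 mm wide, 112 mm tall; origin at the middle of its underside
- cork_ring: bystander: cork flask ring, 76 mm wide, 24 mm tall; origin at the middle of its underside
- tube_pot: bystander: round brown pot with a few capped thin tubes standing in it, 52 mm wide, 120 mm tall; origin at the middle of its underside
- beaker: bystander: small empty glass beaker, 60 mm wide, 65 mm tall; origin at the middle of its underside
- spatula: bystander: thin steel laboratory spatula lying flat, 180 mm long; origin at the middle of its underside
- spare_strip: bystander: spare black cap strip lying loose on the bench, 17 x 107 mm, 10 mm tall; origin at the middle of its underside

How it is judged:
By the outcome, as a careful person would: the job done as asked, in the order asked, and still so for the second after the job is handed in, with the robot touching nothing.
It also fails if it takes over 72 s, if anything falls off the work surface, if the arm or the gripper's body presses on something with over 40 N, if the wrist force passes 120 N, or if a joint passes its speed limit or range.

ROBOT

A 7-joint arm with a two-finger parallel gripper is mounted at the origin on the work surface. World frame = base frame: x ahead of the robot, y to its left, z up, the work surface at z = 0. Lengths are in m, angles in rad, forces in N, time in s.
With the tool pointing down it reaches from about 0.4 to 0.85 m from the base axis. Payload 10.4 kg.
Tool frame: the origin (TCP) lies midway between the tips of the shut fingers; the grasp point (between the pads) lies 19 mm behind it; x points along the fingers, y is the direction in which the jaws open and shut, and the axes are right-handed (so a half turn about x gives the same grasp; the last joint's range is limited). The gripper opens to 85 mm and grips with 20 to 120 N. Pads are 22 mm wide; open, the fingers measure 114 mm over their backs; the gripper's body (76 mm by 85 mm) begins 54 mm behind the grasp point. The pads swing forward as they close: fully open they stand 13 mm farther back than shut.
Start: joints at [-0.023, 0.332, -0.065, 1.46, 0.022, 1.35, -0.088], TCP at [0.625, 0, 0.231] pointing down, gripper open.
Joint ranges: [-2.6, 2.6], [-0.5, 2.12], [-1.47, 1.34], [0.16, 2.42], [-1.27, 4.41], [0.06, 2.06], [-2.6, 2.6]. Speed limits (rad/s): [2.22, 2.22, 2.79, 2.79, 3.14, 3.14, 3.14].

INTERFACE

Orientations are given as a rotation vector (axis times angle).
In Python, from rig import env gives the robot as it stands. The module is installed in compiled form; this text tells all that it offers.
- The arm moves only by the shell command python3 -m handwheel 'ROWS' [FORCE]. ROWS is JSON, a list of rows, each a list of 3 entries, a list of its own where there are three numbers: the closure, from 0 (fully open) to 1 (shut), then the shift along the tool's x, y, z in mm, then the turn, a rotation vector about the tool's x, y, z in rad. In form: [[jaw, [tx, ty, tz], [ax, ay, az]], ...]. A call has 1 to 5 rows; each row is the pose to reach, as a shift and turn from the pose measured when the call began, along the tool's axes at that moment; what a row does not reach only later rows make up. A row lasts 1/12 s, in which the tool goes at most 41.7 mm and 7.16 degrees, less where a joint would pass 70% of its speed; a pose out of reach is approached as far as the arm can. A call with a gripper value outside its range is refused whole. The fingers move at their own pace and stop on an object; FORCE is the grip in N (left out, the last holds). Time passes only in rows, so rows that repeat a pose let the fingers close. It gives the time, the measured TCP pose, the force and the opening at its end, in the units of the state.
- env.sense(): the state, without advancing time (a new reading comes with each control period).
- env.camera(name): name is "scene" or "side" or "wrist"; returns (picture, depth): 480x640x3 uint8, red, green, blue; 480x640 float32, m along the optical axis (not along the pixel's ray), 0 where there is no reading.
- env.camera_model(name): a dict with "camera_matrix" (3x3 intrinsics, pixels), "R" (3x3) and "t" (3): a world point X has camera coordinates R X + t; the wrist camera has in their place "hand_eye" (4x4, takes a point from camera to tool coordinates, whose origin is the TCP and whose axes are the tool frame's). Camera axes: x right, y down, z forward; pixel columns grow to the right and rows downward; lengths in m; the calibration is good to about 2 mm. A picture is of the moment at which its call begins: read the wrist's pose just before it. camera_model takes no time and is no camera call.
- env.finish_job(): hands the job in, once; it reports no verdict.
Trained networks look in the newest picture that a camera, given by its name, has taken for a name from the list of things; names that differ only in an ending like _2 or _b are one class to them, and where a whole thing is asked for, a point or a joint stands for the part that bears it (a point fixed in the world has none). Each returns a list of dicts, best first, with "conf" (0 to 1); they miss things now and then, are a little off and sometimes report something else, mostly with a low value. They report only what shows in the picture. A call takes as long as a camera call.
- env.spot_in(name, camera): "centre" ([x, y, z] in m, in world coordinates, good to about 4 mm: the middle of the surface that is visible of it).
- env.mark_of(name, camera): "centre" ([x, y, z] in m, in world coordinates, good to about 4 mm: a listed point, or the origin of a listed thing).
The state is a dict: "clock": time; "qpos": joint angles; "joint_vel": joint speeds; "joint_efforts": joint torques, N m; "tool_pos": TCP position; "orientation": TCP orientation; "ft_force": force on the tool from outside, world axes, zero at the start; "moment": the same for the moment, N m; "gripper_width": finger opening in m.
Only numpy, scipy, OpenCV 4.12 (cv2) and the standard library are available. Lean on these libraries where they do the work, as an engineer would, in place of code of your own. Each camera call takes 0.05 s, during which the arm holds its last target. There are 200 camera calls.

## Working session

There is one attempt and no reset: what is moved stays moved. The work goes in short steps, Python scripts to look and compute and a shell command to move; the robot and the scene stay as the last step left them, time stands still between calls to the robot, and variables do not carry over. Pictures are saved under pics/ and viewed, about 8 in all and at most 12, crops included, and the job is handed in when it is done.

```bash
mkdir -p pics
cat > h.py <<'E'
import numpy as np, cv2
from scipy.spatial.transform import Rotation as Ro
from rig import env
def st():
    s=env.sense(); R=Ro.from_rotvec(s["orientation"]).as_matrix(); return s,np.array(s["tool_pos"]),R
def world(cam,d,pose=None):
    m=env.camera_model(cam);K=np.array(m["camera_matrix"]);v,u=np.indices(d.shape)
    P=np.stack([(u-K[0,2])/K[0,0]*d,(v-K[1,2])/K[1,1]*d,d],-1)
    if "R" in m: return (P-np.array(m["t"]))@np.array(m["R"])
    H=np.array(m["hand_eye"]);p,R=pose
    return (P@H[:3,:3].T+H[:3,3])@R.T+p
def rel(pw,p,R): return (R.T@(np.array(pw)-p)*1000).round(1)
E
python3 - <<'E'
from h import *
s,p,R=st();print({k:np.round(v,3) for k,v in s.items()});print(R.round(3))
ims=[]
for c in("scene","side"):
    im,d=env.camera(c);ims.append(im);np.save(c+".npy",d);np.save(c+"_im.npy",im)
    for n in("roller_grip","stand","holder","strip_mid","roller","amber_bottle","vial_rack","flask","tube_pot","beaker","cork_ring"):
        r=env.mark_of(n,c); print(c,n,[(np.round(a["centre"],3).tolist(),round(a["conf"],2)) for a in r[:2]])
cv2.imwrite("pics/a.png",ims[0][...,::-1]);cv2.imwrite("pics/b.png",ims[1][...,::-1])
E
```

```text
{'clock': np.float64(0.0), 'qpos': array([-0.023,  0.333, -0.065,  1.461,  0.022,  1.35 , -0.088]), 'joint_vel': array([ 0.   , -0.   , -0.001, -0.002, -0.001, -0.002, -0.   ]), 'joint_efforts': array([ 0.0000e+00, -6.2545e+01,  5.0000e-02, -3.9161e+01,  1.6000e-02,
        1.0000e-02, -0.0000e+00]), 'tool_pos': array([ 0.625, -0.   ,  0.231]), 'orientation': array([ 1.208,  1.21 , -1.21 ]), 'ft_force': array([-0.715,  0.739, -0.371]), 'moment': array([0.047, 0.007, 0.05 ]), 'gripper_width': np.float64(0.085)}
[[-0.001  1.    -0.   ]
 [-0.    -0.    -1.   ]
 [-1.    -0.001  0.   ]]
scene roller_grip [([0.56, -0.171, 0.115], 0.64), ([0.369, -0.01, -0.001], 0.38)]
scene stand [([0.562, -0.172, -0.002], 0.77)]
scene holder [([0.503, 0.144, -0.002], 0.58)]
scene strip_mid [([0.537, 0.145, 0.06], 0.6)]
scene roller [([0.561, -0.173, 0.013], 0.56)]
scene amber_bottle [([0.706, 0.333, 0.002], 0.86)]
scene vial_rack [([0.791, -0.026, -0.003], 0.91)]
scene flask [([0.717, -0.341, -0.001], 0.81)]
scene tube_pot [([0.742, 0.158, 0.002], 0.6)]
scene beaker [([0.303, 0.232, -0.004], 0.54)]
scene cork_ring [([0.68, 0.01, 0.0], 0.9)]
side roller_grip [([0.565, -0.169, 0.112], 0.65)]
side stand [([0.563, -0.173, -0.0], 0.85)]
side holder [([0.508, 0.146, 0.002], 0.69), ([0.367, -0.011, 0.001], 0.15)]
side strip_mid [([0.537, 0.149, 0.063], 0.83)]
side roller [([0.563, -0.173, 0.012], 0.62), ([0.677, 0.005, 0.0], 0.17)]
side amber_bottle [([0.709, 0.33, 0.001], 0.82)]
side vial_rack [([0.793, -0.03, -0.003], 0.85), ([0.567, -0.17, 0.113], 0.33)]
side flask [([0.721, -0.339, 0.0], 0.57)]
side tube_pot [([0.74, 0.155, 0.0], 0.91)]
side beaker [([0.305, 0.226, 0.001], 0.82), ([0.711, 0.332, 0.003], 0.46)]
side cork_ring []
```

View pics/a.png

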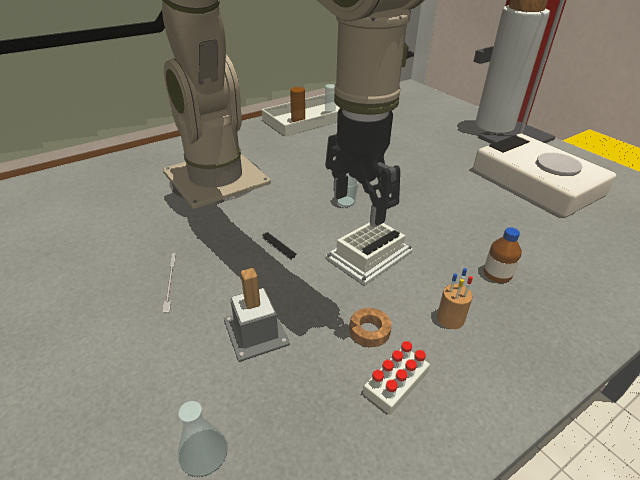

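View pics/b.png

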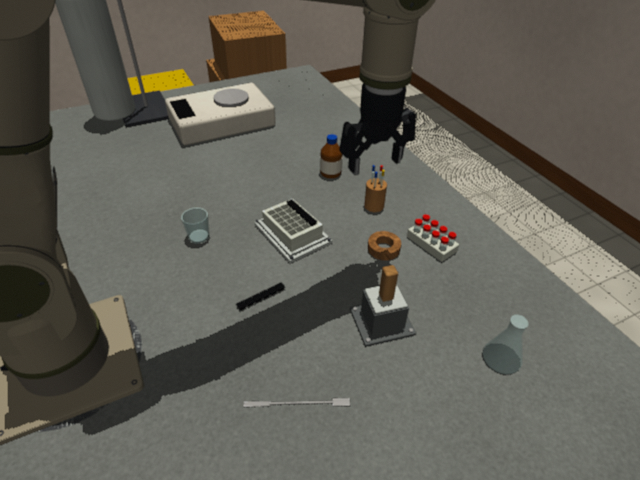

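Run:
```python
from h import *
for c in("scene","side"):
    d=np.load(c+".npy");W=world(c,d);W[d==0]=9
    im=np.load(c+"_im.npy").astype(int)
    def fit(name,ctr,r,z0,z1,f=None):
        m=(np.hypot(W[...,0]-ctr[0],W[...,1]-ctr[1])<r)&(W[...,2]>z0)&(W[...,2]<z1)
        if f is not None:m&=f
        P=W[m]
        if len(P)<10: print(c,name,len(P));return
        (a,b),(w,h),an=cv2.minAreaRect((P[:,:2]*1000).astype(np.float32))
        print(c,name,len(P),np.round([a,b,w,h,an],1),"z",np.percentile(P[:,2],[5,50,95]).round(4))
    fit("handletop",(.563,-.171),.03,.135,.17)
    fit("guard/rim",(.563,-.171),.06,.066,.080)
    fit("foot",(.563,-.171),.09,.005,.012)
    fit("holder20",(.505,.145),.12,.016,.024)
    dark=(im.max(-1)<70)
    fit("strip",(.537,.147),.075,.04,.09,dark)
    fit("block",(.505,.145),.09,.03,.075,im.min(-1)>120)
```

```text
scene handletop 240 [ 563.8 -171.3   24.2   25.1   78.8] z [0.1363 0.1494 0.1528]
scene guard/rim 933 [ 563.9 -171.1   64.6   69.7   78.9] z [0.0688 0.0772 0.0791]
scene foot 966 [ 574.3 -173.4   94.5  130.    79.5] z [0.0068 0.0096 0.0114]
scene holder20 587 [508.1 142.  113.8 160.5  10.7] z [0.0166 0.0212 0.0236]
scene strip 278 [535.3 148.7  17.2 106.6   8.8] z [0.0516 0.0595 0.0625]
scene block 717 [507.5 145.2  87.9 130.2   9.6] z [0.0391 0.0519 0.056 ]
side handletop 195 [ 562.4 -172.9   27.4   23.6   75.9] z [0.1375 0.1472 0.1499]
side guard/rim 767 [ 563.  -171.9   66.3   70.2   77.6] z [0.0677 0.0743 0.0765]
side foot 758 [ 562.8 -172.5   96.   104.7   78.7] z [0.0052 0.007  0.0097]
side holder20 406 [507.9 140.4 107.8 146.9   9.9] z [0.0163 0.0185 0.0225]
side strip 226 [533.6 151.7  17.2 115.5   8.8] z [0.0483 0.0559 0.0593]
side block 344 [508.5 144.6  86.8 129.7   9.4] z [0.0365 0.0488 0.0529]
```

The pictures show the roller in its stand (scene ≈(252,300), side ≈(387,300)) and the cap strip on the block's +x edge (scene ≈(380,243), side ≈(300,213)). The path between them is clear. The stand's yaw is about -11.3° and the holder's about +9.5°. I'll go above the handle first.

```bash
python3 -m handwheel '[[0,[0,-15,40],[0.05,0,0]],[0,[0,-30,80],[0.1,0,0]],[0,[5,-45,120],[0.15,0,0]],[0,[10,-60,155],[0.197,0,0]],[0,[15,-62,172],[0.197,0,0]]]' && python3 -m handwheel '[[0,[0,0,0],[0,0,0]],[0,[0,0,0],[0,0,0]]]'
python3 - <<'E'
from h import *
s,p,R=st();print(p,R.round(3))
im,d=env.camera("wrist");W=world("wrist",d,(p,R));W[d==0]=9
cv2.imwrite("pics/c.png",im[...,::-1])
print([(np.round(a["centre"],4),a["conf"]) for a in env.mark_of("roller_grip","wrist")[:2]])
for n,r,z0,z1 in(("top",.03,.135,.17),("guard",.06,.068,.085),("foot",.09,.003,.013)):
    P=W[(np.hypot(W[...,0]-.563,W[...,1]+.1715)<r)&(W[...,2]>z0)&(W[...,2]<z1)]
    if len(P)>9:print(n,len(P),[np.round(x,1) for x in cv2.minAreaRect((P[:,:2]*1000).astype(np.float32))],np.median(P[:,2]))
print("rel of grip",rel([.563,-.1717,.113],p,R))
E
```

```text
clock: 1.62
tool_pos: [0.56, -0.1786, 0.2167]
orientation: [1.358, 1.102, -1.361]
ft_force: [0.4, 0.1, 0.1]
gripper_width: 0.0853
clock: 1.78
tool_pos: [0.5593, -0.1803, 0.2167]
orientation: [1.36, 1.1, -1.364]
ft_force: [0.5, 0.1, -0.3]
gripper_width: 0.0855
[ 0.55927376 -0.18034091  0.21665939] [[-0.001  0.978 -0.209]
 [-0.003 -0.209 -0.978]
 [-1.    -0.     0.003]]
[(array([ 0.5634, -0.1703,  0.1161]), 0.63), (array([ 0.5619, -0.1643,  0.0167]), 0.46)]
top 1845 [array([ 563.2, -168.5]), array([23.3, 23.7]), np.float64(78.8)] 0.1490733158177863
guard 5587 [array([ 563.2, -169.4]), array([64.4, 68.2]), np.float64(79.4)] 0.07544420681616562
foot 4449 [array([ 563.1, -169. ]), array([ 94.6, 105.3]), np.float64(79.2)] 0.007627809009953496
rel of grip [103.6   1.8  -9.6]
```

View pics/c.png

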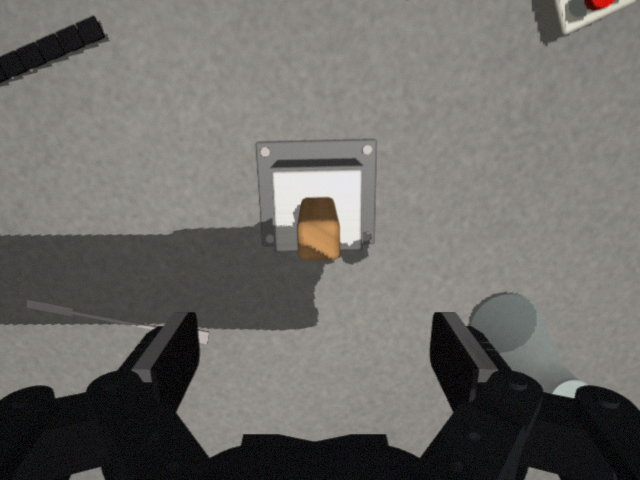

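The wrist view shows the handle (318,230) between the open fingers and the stand below it. I'll correct sideways by 10 mm, then go down.

```bash
python3 -m handwheel '[[0,[0,2,-10],[-0.02,0,0]],[0,[0,2,-10],[-0.02,0,0]],[0,[25,2,-10],[-0.02,0,0]],[0,[40,2,-10],[-0.02,0,0]],[0,[40,2,-10],[-0.02,0,0]]]'
python3 - <<'E'
from h import *
s,p,R=st();print(p,R.round(3),rel([.5632,-.1705,.113],p,R))
E
```

```text
clock: 2.3
tool_pos: [0.5637, -0.1653, 0.1737]
orientation: [1.339, 1.12, -1.346]
ft_force: [-0.5, -0.1, -0.3]
gripper_width: 0.0857
[ 0.56367999 -0.16534308  0.17374348] [[-0.004  0.983 -0.181]
 [-0.    -0.181 -0.983]
 [-1.    -0.004  0.001]] [60.7  0.7  5.1]
```

```bash
python3 -m handwheel '[[0,[0,0,5],[0,0,0]],[0,[0,0,5],[0,0,0]],[0,[0,0,5],[0,0,0]]]';python3 -m handwheel '[[0,[0,0,0],[0,0,0]],[0,[0,0,0],[0,0,0]]]'
python3 - <<'E'
from h import *
s,p,R=st();print(p,R.round(3),rel([.5632,-.1705,.113],p,R))
E
```

```text
clock: 2.55
tool_pos: [0.5634, -0.1703, 0.1748]
orientation: [1.34, 1.119, -1.344]
ft_force: [0.6, -0.3, -0.7]
gripper_width: 0.0855
clock: 2.72
tool_pos: [0.564, -0.1703, 0.1759]
orientation: [1.34, 1.118, -1.343]
ft_force: [-0.4, -0.3, 0.8]
gripper_width: 0.0856
[ 0.56397951 -0.17025498  0.17588833] [[-0.001  0.984 -0.181]
 [-0.001 -0.181 -0.984]
 [-1.    -0.001  0.001]] [62.9 -0.7  0.3]
```

```bash
python3 -m handwheel '[[0,[25,-1,0],[0,0,0]],[0,[45,-1,0],[0,0,0]],[0,[65,-1,0],[0,0,0]],[0,[78,-1,0],[0,0,0]],[0,[78,-1,0],[0,0,0]]]' && python3 -m handwheel '[[0,[0,0,0],[0,0,0]],[0,[0,0,0],[0,0,0]]]'
python3 - <<'E'
from h import *
s,p,R=st();print(s["ft_force"],rel([.5632,-.1705,.113],p,R))
E
```

```text
clock: 3.13
tool_pos: [0.5614, -0.1697, 0.0954]
orientation: [1.339, 1.121, -1.346]
ft_force: [-1.4, -0.1, 0.0]
gripper_width: 0.0856
clock: 3.3
tool_pos: [0.5617, -0.1697, 0.0962]
orientation: [1.339, 1.121, -1.345]
ft_force: [0.2, -0.5, 0.1]
gripper_width: 0.0852
[ 0.196457   -0.5480414   0.14423856] [-16.8   1.5   0.5]
```

```bash
python3 -m handwheel '[[0.5,[0,1,0],[0,0,0]],[0.8,[0,1,0],[0,0,0]],[1,[0,1,0],[0,0,0]],[1,[0,1,0],[0,0,0]],[1,[0,1,0],[0,0,0]]]' 100 && python3 -m handwheel '[[1,[0,0,0],[0,0,0]],[1,[0,0,0],[0,0,0]],[1,[0,0,0],[0,0,0]]]' && python3 -m handwheel '[[1,[-2,0,0],[0,0,0]],[1,[-4,0,0],[0,0,0]],[1,[-4,0,0],[0,0,0]]]'
python3 - <<'E'
from h import *
s,p,R=st();print(s["ft_force"],s["moment"],p,R.round(3))
E
```

```text
clock: 3.72
tool_pos: [0.5628, -0.17, 0.0965]
orientation: [1.339, 1.121, -1.345]
ft_force: [-0.4, 0.3, 0.8]
gripper_width: 0.0255
clock: 3.97
tool_pos: [0.563, -0.17, 0.0967]
orientation: [1.339, 1.12, -1.345]
ft_force: [-0.8, 0.2, 3.4]
gripper_width: 0.023
clock: 4.22
tool_pos: [0.5629, -0.17, 0.1008]
orientation: [1.339, 1.12, -1.345]
ft_force: [-0.2, 0.4, -3.1]
gripper_width: 0.023
[-0.19025173  0.42779846 -3.07814331] [ 0.01414724 -0.05837275  0.0063709 ] [ 0.56289032 -0.17001426  0.10080736] [[-0.004  0.984 -0.18 ]
 [-0.    -0.18  -0.984]
 [-1.    -0.004  0.001]]
```

```bash
python3 -m handwheel '[[1,[-15,0,0],[0,0,0]],[1,[-35,0,0],[0,0,0]],[1,[-60,0,0],[0,0,0]],[1,[-85,0,0],[0,0,0]],[1,[-95,0,0],[0,0,0]]]' && python3 -m handwheel '[[1,[-5,0,-15],[0.12,0,0]],[1,[-5,0,-45],[0.24,0,0]],[1,[-5,0,-75],[0.36,0,0]],[1,[-5,0,-105],[0.48,0,0]],[1,[-5,0,-130],[0.6,0,0]]]' && python3 -m handwheel '[[1,[0,0,0],[0.12,0,0]],[1,[0,0,0],[0.24,0,0]],[1,[0,0,0],[0.36,0,0]],[1,[0,0,0],[0.48,0,0]],[1,[0,0,0],[0.6,0,0]]]'
python3 - <<'E'
from h import *
s,p,R=st();print(s["ft_force"],p,R.round(3),s["qpos"],rel([.545,.085,.19],p,R))
a=np.radians(9.5);Rt=np.array([[0,np.sin(a),-np.cos(a)],[0,-np.cos(a),-np.sin(a)],[-1,0,0]])
print(Ro.from_matrix(R.T@Rt).as_rotvec())
E
```

```text
clock: 4.63
tool_pos: [0.5644, -0.1703, 0.1991]
orientation: [1.341, 1.117, -1.342]
ft_force: [0.7, 0.1, -1.9]
gripper_width: 0.0232
clock: 5.05
tool_pos: [0.5877, -0.04, 0.2031]
orientation: [1.76, 0.728, -1.762]
ft_force: [0.8, 0.3, -2.5]
gripper_width: 0.0229
clock: 5.47
tool_pos: [0.5874, -0.0399, 0.202]
orientation: [2.125, 0.19, -2.13]
ft_force: [0.1, 0.5, -2.2]
gripper_width: 0.0233
[ 0.10837167  0.45588517 -2.23413313] [ 0.5873858  -0.03988983  0.20200215] [[-0.002  0.178 -0.984]
 [-0.    -0.984 -0.178]
 [-1.     0.     0.002]] [-0.10214953  0.26857496  0.11048602  1.60707    -0.03014384  1.26988192
 -1.37868761] [  12.  -130.4   19.5]
[ 1.28943390e-02  2.29235593e-03 -7.21071430e-05]
```

```bash
python3 -m handwheel '[[1,[0,-25,10],[0.01,0,0]],[1,[0,-60,25],[0.01,0,0]],[1,[-5,-95,40],[0.01,0,0]],[1,[-10,-130,55],[0.01,0,0]],[1,[-10,-165,70],[0.01,0,0]]]' && python3 -m handwheel '[[1,[0,-25,12],[0,0,0]],[1,[0,-34,18],[0,0,0]],[1,[0,-34,18],[0,0,0]]]' && python3 -m handwheel '[[1,[0,0,0],[0,0,0]]]'
python3 - <<'E'
from h import *
s,p,R=st();print(s["ft_force"],p,R.round(3))
im,d=env.camera("wrist");W=world("wrist",d,(p,R));W[d==0]=9
np.savez("w1",im=im,W=W)
cv2.imwrite("pics/d.png",im[...,::-1])
print([(np.round(a["centre"],4),a["conf"]) for a in env.mark_of("strip_mid","wrist")[:2]+env.mark_of("holder","wrist")[:2]])
for n,ctr,r,z0,z1,f in(("strip",(.535,.149),.08,.045,.09,im.max(-1)<70),("block",(.508,.145),.09,.045,.075,im.min(-1)>120),("hold",(.508,.145),.12,.016,.025,im.min(-1)>-1)):
    P=W[(np.hypot(W[...,0]-ctr[0],W[...,1]-ctr[1])<r)&(W[...,2]>z0)&(W[...,2]<z1)&f]
    if len(P)>9:print(n,len(P),[np.round(x,1) for x in cv2.minAreaRect((P[:,:2]*1000).astype(np.float32))],np.percentile(P[:,2],[5,50,95]).round(4))
E
```

```text
clock: 5.88
tool_pos: [0.4881, 0.1113, 0.2122]
orientation: [2.131, 0.18, -2.135]
ft_force: [0.6, 1.5, -2.7]
gripper_width: 0.0229
clock: 6.13
tool_pos: [0.4628, 0.1444, 0.2117]
orientation: [2.128, 0.185, -2.134]
ft_force: [-0.1, 1.1, -2.2]
gripper_width: 0.023
clock: 6.22
tool_pos: [0.4629, 0.1437, 0.2113]
orientation: [2.128, 0.184, -2.134]
ft_force: [0.9, -0.3, -2.4]
gripper_width: 0.0225
[ 0.94413673 -0.34817628 -2.38752457] [0.46291447 0.14366481 0.21134197] [[-0.003  0.172 -0.985]
 [-0.001 -0.985 -0.172]
 [-1.     0.     0.003]]
[(array([0.5323, 0.144 , 0.0628]), 0.73), (array([0.5036, 0.1423, 0.    ]), 0.82)]
strip 3236 [array([533.8, 151.7]), array([ 16.2, 106. ]), np.float64(9.2)] [0.055  0.0577 0.0604]
block 6683 [array([507.3, 146.5]), array([ 85.9, 128.1]), np.float64(9.2)] [0.0466 0.05   0.0536]
hold 3156 [array([507.3, 144.3]), array([108.3, 158. ]), np.float64(9.6)] [0.0182 0.0196 0.0209]
```

View pics/d.png

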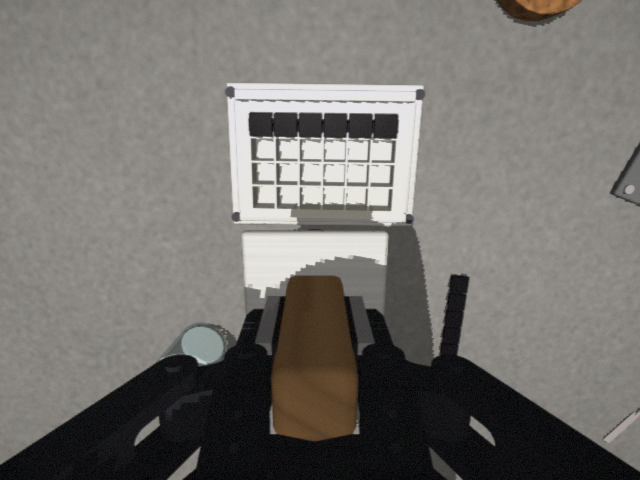

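Run:
```python
from h import *
z=np.load("w1.npz");im,W=z["im"],z["W"]
a=np.radians(9.3);ex=np.array([np.cos(a),np.sin(a)]);ey=np.array([-ex[1],ex[0]])
D=W[...,:2]-np.array([.5338,.1517]);X=D@ex*1000;Y=D@ey*1000;Z=W[...,2]*1000
for c in range(6):
    m=(abs(X)<5)&(abs(Y+45-18*c)<6)&(Z>40)&(Z<90);print("cap",c+1,m.sum(),np.median(Z[m]).round(2),Z[m].std().round(2))
# block rim (top) -  +x side strip of rim and row walls
m=(X>-62)&(X<-10)&(abs(Y)<62)&(Z>44)&(Z<70)&(im.min(-1)>100)
for y0 in range(-60,60,15):
    k=m&(Y>y0)&(Y<y0+15);print("blk",y0+7,k.sum(),np.percentile(Z[k],[50,80,95]).round(2))
h=(abs(X+27)<55)&(Z>15)&(Z<26)
for y0,y1 in((-80,-68),(66,80)):
    k=h&(Y>y0)&(Y<y1);print("hold",y0,k.sum(),np.median(Z[k]).round(2))
s,p,R=st();z0=.19
for y in(-65,-45): q=np.array([.5345,.150])+y/1000*ey;print(y,q.round(4),rel([*q,z0],p,R))
```

```text
cap 1 256 59.95 0.71
cap 2 239 59.17 0.75
cap 3 246 57.96 0.73
cap 4 247 57.25 0.73
cap 5 226 56.47 0.8
cap 6 230 55.48 0.7
blk -53 646 [52.54 53.3  53.87]
blk -38 300 [51.43 52.18 52.84]
blk -23 258 [50.78 51.52 52.06]
blk -8 251 [50.05 50.7  51.26]
blk 7 107 [49.31 50.31 50.74]
blk 22 259 [49.01 49.64 50.31]
blk 37 245 [48.23 48.81 49.38]
blk 52 694 [47.28 47.94 48.42]
hold -80 505 19.55
hold 66 305 19.28
-65 [0.545  0.0859] [ 21.1  70.5 -70.8]
-45 [0.5418 0.1056] [ 21.1  50.5 -71. ]
```

Cap tops run from 60 mm (cap 1) to 55.5 mm (cap 6), so they are about 5 mm proud. The block slopes -2.84° along +y, which puts home at about 55.4 mm at cap 1 and 51 mm at cap 6. I'm going over cap 1.

```bash
python3 -m handwheel '[[1,[0,15,-20],[0,0,0]],[1,[0,32,-45],[0,0,0]],[1,[10,50,-71],[0,0,0]],[1,[25,50,-71],[0,0,0]],[1,[40,50,-71],[0,0,0]]]' && python3 -m handwheel '[[1,[5,0,0],[0,0,0]],[1,[5,0,0],[0,0,0]],[1,[5,0,0],[0,0,0]]]'
python3 - <<'E'
from h import *
s,p,R=st();print(s["ft_force"],p,rel([.5418,.1056,.1645],p,R),R.round(3))
E
```

```text
clock: 6.78
tool_pos: [0.5435, 0.1034, 0.1701]
orientation: [2.131, 0.177, -2.137]
ft_force: [-0.8, 0.3, -3.0]
gripper_width: 0.0226
clock: 7.03
tool_pos: [0.5438, 0.1027, 0.1653]
orientation: [2.131, 0.176, -2.137]
ft_force: [0.1, -0.8, -2.4]
gripper_width: 0.0227
[ 0.12654398 -0.78436987 -2.42059434] [0.54379289 0.10265514 0.16526852] [ 0.8 -3.2  1.5] [[-0.003  0.165 -0.986]
 [-0.002 -0.986 -0.165]
 [-1.     0.001  0.003]]
```

```bash
python3 -m handwheel '[[1,[3,-3,2],[0,0,0]],[1,[10,-3,2],[0,0,0]],[1,[16,-3,2],[0,0,0]],[1,[19,-3,2],[0,0,0]],[1,[19,-3,2],[0,0,0]]]' && for i in 1; do python3 -m handwheel '[[1,[0.7,0,0],[0,0,0]],[1,[1.4,0,0],[0,0,0]],[1,[2,0,0],[0,0,0]]]'; done && python3 -m handwheel '[[1,[0.7,0,0],[0,0,0]],[1,[1.4,0,0],[0,0,0]],[1,[2,0,0],[0,0,0]]]'
python3 - <<'E'
from h import *
s,p,R=st();print(s["ft_force"],p,rel([.5418,.1056,.1381],p,R))
E
```

```text
clock: 7.45
tool_pos: [0.5407, 0.1052, 0.1453]
orientation: [2.129, 0.176, -2.139]
ft_force: [-0.6, -0.6, -2.5]
gripper_width: 0.0229
clock: 7.7
tool_pos: [0.5408, 0.1052, 0.1434]
orientation: [2.129, 0.176, -2.138]
ft_force: [0.4, 0.9, -2.4]
gripper_width: 0.023
clock: 7.95
tool_pos: [0.5411, 0.1053, 0.1422]
orientation: [2.131, 0.176, -2.138]
ft_force: [-1.8, 0.4, 4.9]
gripper_width: 0.0233
[-1.79794573  0.4325823   4.87083288] [0.5411287  0.1053134  0.14215247] [ 4.  -0.2 -0.7]
```

```bash
python3 -m handwheel '[[1,[0.5,0,0],[0,0,0]],[1,[1,0,0],[0,0,0]]]' && python3 -m handwheel '[[1,[0.5,0,0],[0,0,0]],[1,[1,0,0],[0,0,0]]]' && python3 -m handwheel '[[1,[0.5,0,0],[0,0,0]],[1,[1,0,0],[0,0,0]]]'
```

```text
clock: 8.12
tool_pos: [0.5412, 0.1054, 0.1417]
orientation: [2.131, 0.176, -2.137]
ft_force: [-2.6, -0.2, 5.2]
gripper_width: 0.0229
clock: 8.28
tool_pos: [0.5412, 0.1054, 0.1408]
orientation: [2.131, 0.177, -2.137]
ft_force: [-2.4, -0.1, 5.2]
gripper_width: 0.0229
clock: 8.45
tool_pos: [0.5412, 0.1055, 0.1399]
orientation: [2.131, 0.177, -2.137]
ft_force: [-2.9, -1.1, 5.1]
gripper_width: 0.023
```

```bash
python3 -m handwheel '[[1,[0.5,0,0],[0,0,0]],[1,[1,0,0],[0,0,0]]]' && python3 -m handwheel '[[1,[0.5,0,0],[0,0,0]],[1,[0.5,0,0],[0,0,0]]]' && python3 -m handwheel '[[1,[0.5,0,0],[0,0,0]],[1,[0.5,0,0],[0,0,0]]]'
```

```text
clock: 8.62
tool_pos: [0.5414, 0.1052, 0.1393]
orientation: [2.132, 0.176, -2.136]
ft_force: [-2.7, -1.5, 8.7]
gripper_width: 0.0231
clock: 8.78
tool_pos: [0.5415, 0.1047, 0.1391]
orientation: [2.132, 0.175, -2.136]
ft_force: [-3.2, -1.8, 8.2]
gripper_width: 0.0233
clock: 8.95
tool_pos: [0.5415, 0.1043, 0.1388]
orientation: [2.132, 0.174, -2.136]
ft_force: [-3.1, -1.7, 8.6]
gripper_width: 0.0226
```

```bash
python3 -m handwheel '[[1,[0.5,0,0],[0,0,0]],[1,[1,0,0],[0,0,0]]]' && python3 -m handwheel '[[1,[0.5,0,0],[0,0,0]],[1,[0.7,0,0],[0,0,0]]]'
```

```text
clock: 9.12
tool_pos: [0.5417, 0.1037, 0.1382]
orientation: [2.132, 0.173, -2.136]
ft_force: [-3.9, -2.5, 10.0]
gripper_width: 0.0233
clock: 9.28
tool_pos: [0.5419, 0.1031, 0.1379]
orientation: [2.132, 0.172, -2.136]
ft_force: [-2.9, -2.1, 10.2]
gripper_width: 0.0229
```

```bash
python3 -m handwheel '[[1,[0.5,0,0],[0,0,0]],[1,[0.5,0,0],[0,0,0]]]'
```

```text
clock: 9.45
tool_pos: [0.542, 0.1028, 0.1379]
orientation: [2.133, 0.171, -2.136]
ft_force: [-5.0, -1.3, 9.3]
gripper_width: 0.0229
```

```bash
python3 -m handwheel '[[1,[0.8,-1.5,0],[0,0,0]],[1,[0.9,-3,0],[0,0,0]],[1,[1,-4.5,0],[0,0,0]]]' && python3 -m handwheel '[[1,[0.8,-1.5,0],[0,0,0]],[1,[0.9,-3,0],[0,0,0]],[1,[1,-4.5,0],[0,0,0]]]'
```

```text
clock: 9.7
tool_pos: [0.5417, 0.1055, 0.1377]
orientation: [2.133, 0.168, -2.135]
ft_force: [-4.3, -6.8, 13.0]
gripper_width: 0.0228
clock: 9.95
tool_pos: [0.5415, 0.1084, 0.1376]
orientation: [2.134, 0.164, -2.134]
ft_force: [-3.5, -4.6, 12.3]
gripper_width: 0.0229
```

```bash
cat > chk.py <<'E'
from h import *
s,p,R=st()
a=np.radians(9.3);ex=np.array([np.cos(a),np.sin(a)]);ey=np.array([-ex[1],ex[0]])
Rt=np.array([[0,np.sin(a),-np.cos(a)],[0,-np.cos(a),-np.sin(a)],[-1,0,0]])
d=(p[:2]-np.array([.5345,.150]))*1000;y=d@ey
f=np.array(s["ft_force"])
print(f"along {y:.1f} cross {d@ex:.1f} tread {p[2]*1000-82.7:.1f} home? {53.2-.0495*y:.1f} turn",Ro.from_matrix(R.T@Rt).as_rotvec().round(3),f"F {f.round(1)} press {f[2]+2.4:.1f} t {s['clock']:.1f}")
E
python3 chk.py
```

```text
along -42.2 cross 0.1 tread 54.9 home? 55.3 turn [-0.001  0.001 -0.008] F [-3.5 -4.6 12.3] press 14.7 t 9.9
```

```bash
python3 -m handwheel '[[1,[1,-2,0],[0,0,0]],[1,[1.1,-4,0],[0,0,0.005]],[1,[1.2,-6,0],[0,0,0.005]]]' && python3 chk.py && python3 -m handwheel '[[1,[1,-2,0],[0,0,0]],[1,[1.1,-4,0],[0,0,0]],[1,[1.2,-6,0],[0,0,0]]]' && python3 chk.py
```

```text
clock: 10.2
tool_pos: [0.5409, 0.1137, 0.1374]
orientation: [2.133, 0.157, -2.13]
ft_force: [-3.5, -1.4, 12.0]
gripper_width: 0.0229
along -36.9 cross 0.5 tread 54.7 home? 55.0 turn [-0.002 -0.    -0.014] F [-3.5 -1.4 12. ] press 14.4 t 10.2
clock: 10.45
tool_pos: [0.5404, 0.1198, 0.137]
orientation: [2.134, 0.157, -2.129]
ft_force: [-4.9, 0.4, 12.4]
gripper_width: 0.0229
along -30.7 cross 0.9 tread 54.3 home? 54.7 turn [-0.002 -0.002 -0.013] F [-4.9  0.4 12.4] press 14.8 t 10.4
```

```bash
python3 -m handwheel '[[1,[1,-2,0.5],[0,0,-0.004]],[1,[1.2,-4,0.8],[0,0,-0.008]],[1,[1.4,-6,1],[0,0,-0.01]]]' && python3 chk.py && python3 -m handwheel '[[1,[1,-2,0.2],[0,0,0]],[1,[1.2,-4,0.3],[0,0,0]],[1,[1.4,-6,0.5],[0,0,0]]]' && python3 chk.py
```

```text
clock: 10.7
tool_pos: [0.5395, 0.1242, 0.1368]
orientation: [2.14, 0.166, -2.132]
ft_force: [-2.9, -5.0, 15.0]
gripper_width: 0.0229
along -26.3 cross 0.8 tread 54.1 home? 54.5 turn [-0.003 -0.004 -0.005] F [-2.9 -5.  15. ] press 17.4 t 10.7
clock: 10.95
tool_pos: [0.5389, 0.129, 0.1367]
orientation: [2.143, 0.163, -2.13]
ft_force: [-3.3, -2.9, 14.1]
gripper_width: 0.0233
along -21.5 cross 1.0 tread 54.0 home? 54.3 turn [-0.004 -0.005 -0.006] F [-3.3 -2.9 14.1] press 16.5 t 10.9
```

```bash
python3 -m handwheel '[[1,[1.1,-2,0.5],[0,-0.002,-0.003]],[1,[1.3,-4,0.8],[0,-0.004,-0.005]],[1,[1.5,-6,1],[0,-0.004,-0.006]]]' && python3 chk.py && python3 -m handwheel '[[1,[1.1,-2,0.5],[0,0,0]],[1,[1.3,-4,0.8],[0,0,0]],[1,[1.5,-6,1],[0,0,0]]]' && python3 chk.py
```

```text
clock: 11.2
tool_pos: [0.538, 0.1349, 0.1363]
orientation: [2.143, 0.17, -2.136]
ft_force: [-2.1, -1.0, 12.3]
gripper_width: 0.023
along -15.5 cross 1.0 tread 53.6 home? 54.0 turn [-0.005 -0.004  0.   ] F [-2.1 -1.  12.3] press 14.7 t 11.2
clock: 11.45
tool_pos: [0.5371, 0.1401, 0.1361]
orientation: [2.146, 0.169, -2.133]
ft_force: [-1.3, -5.5, 14.5]
gripper_width: 0.0229
along -10.2 cross 1.0 tread 53.4 home? 53.7 turn [-0.005 -0.006 -0.001] F [-1.3 -5.5 14.5] press 16.9 t 11.4
```

```bash
python3 -m handwheel '[[1,[1.1,-2,0.5],[0,-0.002,-0.003]],[1,[1.3,-4,0.8],[0,-0.004,-0.005]],[1,[1.5,-6,1],[0,-0.004,-0.006]]]' && python3 chk.py && python3 -m handwheel '[[1,[1.1,-2,0.5],[0,0,0]],[1,[1.3,-4,0.8],[0,0,0]],[1,[1.5,-6,1],[0,0,0]]]' && python3 chk.py
```

```text
clock: 11.7
tool_pos: [0.5365, 0.1446, 0.1359]
orientation: [2.147, 0.172, -2.138]
ft_force: [-2.6, -4.0, 13.4]
gripper_width: 0.0232
along -5.6 cross 1.1 tread 53.2 home? 53.5 turn [-0.006 -0.005  0.004] F [-2.6 -4.  13.4] press 15.8 t 11.7
clock: 11.95
tool_pos: [0.5355, 0.1503, 0.1356]
orientation: [2.15, 0.172, -2.136]
ft_force: [-1.7, -1.1, 10.2]
gripper_width: 0.0228
along 0.1 cross 1.1 tread 52.9 home? 53.2 turn [-0.007 -0.007  0.004] F [-1.7 -1.1 10.2] press 12.6 t 11.9
```

```bash
python3 -m handwheel '[[1,[1.3,-2,0.5],[-0.003,-0.003,0.002]],[1,[1.5,-4,0.8],[-0.005,-0.005,0.003]],[1,[1.7,-6,1.2],[-0.006,-0.006,0.003]]]' && python3 chk.py && python3 -m handwheel '[[1,[1.2,-2,0.5],[0,0,0]],[1,[1.4,-4,0.8],[0,0,0]],[1,[1.6,-6,1.2],[0,0,0]]]' && python3 chk.py
```

```text
clock: 12.2
tool_pos: [0.5346, 0.1565, 0.1353]
orientation: [2.142, 0.175, -2.134]
ft_force: [-0.5, -3.5, 11.3]
gripper_width: 0.0232
along 6.4 cross 1.2 tread 52.6 home? 52.9 turn [-0.001 -0.004  0.002] F [-0.5 -3.5 11.3] press 13.7 t 12.2
clock: 12.45
tool_pos: [0.5339, 0.161, 0.1351]
orientation: [2.145, 0.172, -2.131]
ft_force: [-1.0, -5.7, 13.3]
gripper_width: 0.0232
along 10.9 cross 1.2 tread 52.4 home? 52.7 turn [-0.002 -0.007  0.   ] F [-1.  -5.7 13.3] press 15.7 t 12.4
```

```bash
python3 -m handwheel '[[1,[1.2,-2,0.5],[0,-0.002,0]],[1,[1.4,-4,0.8],[0,-0.004,0]],[1,[1.6,-6,1.2],[0,-0.004,0]]]' && python3 chk.py && python3 -m handwheel '[[1,[1.2,-2,0.5],[0,0,0]],[1,[1.4,-4,0.8],[0,0,0]],[1,[1.6,-6,1.2],[0,0,0]]]' && python3 chk.py
```

```text
clock: 12.7
tool_pos: [0.5331, 0.1663, 0.1349]
orientation: [2.144, 0.171, -2.132]
ft_force: [-1.2, -1.3, 12.6]
gripper_width: 0.0233
along 16.3 cross 1.3 tread 52.2 home? 52.4 turn [-0.003 -0.006 -0.   ] F [-1.2 -1.3 12.6] press 15.0 t 12.7
clock: 12.95
tool_pos: [0.532, 0.1726, 0.1345]
orientation: [2.148, 0.172, -2.13]
ft_force: [-1.2, 0.1, 10.6]
gripper_width: 0.0229
along 22.7 cross 1.2 tread 51.8 home? 52.1 turn [-0.003 -0.008  0.   ] F [-1.2  0.1 10.6] press 13.0 t 12.9
```

```bash
python3 -m handwheel '[[1,[1.3,-2,0.5],[0,-0.003,0]],[1,[1.5,-4,0.8],[0,-0.005,0]],[1,[1.7,-6,1.2],[0,-0.007,0]]]' && python3 chk.py && python3 -m handwheel '[[1,[1.3,-2,0.5],[0,0,0]],[1,[1.5,-4,0.8],[0,0,0]],[1,[1.7,-6,1.2],[0,0,0]]]' && python3 chk.py
```

```text
clock: 13.2
tool_pos: [0.5315, 0.1773, 0.1343]
orientation: [2.143, 0.169, -2.134]
ft_force: [-0.9, -5.1, 12.8]
gripper_width: 0.0228
along 27.4 cross 1.4 tread 51.6 home? 51.8 turn [-0.004 -0.004 -0.001] F [-0.9 -5.1 12.8] press 15.2 t 13.2
clock: 13.45
tool_pos: [0.5307, 0.1824, 0.134]
orientation: [2.147, 0.168, -2.131]
ft_force: [-2.1, -2.0, 12.7]
gripper_width: 0.0227
along 32.6 cross 1.4 tread 51.3 home? 51.6 turn [-0.005 -0.007 -0.002] F [-2.1 -2.  12.7] press 15.1 t 13.4
```

```bash
python3 -m handwheel '[[1,[1.3,-2,0.5],[0,-0.003,0]],[1,[1.5,-4,0.8],[0,-0.005,0]],[1,[1.7,-6,1.2],[0,-0.007,0]]]' && python3 chk.py && python3 -m handwheel '[[1,[1.3,-2,0.5],[0,0,0]],[1,[1.5,-4,0.8],[0,0,0]],[1,[1.6,-6,1.2],[0,0,0]]]' && python3 chk.py
```

```text
clock: 13.7
tool_pos: [0.5298, 0.1885, 0.1337]
orientation: [2.143, 0.168, -2.136]
ft_force: [-0.8, 0.3, 11.3]
gripper_width: 0.023
along 38.8 cross 1.6 tread 51.0 home? 51.3 turn [-0.005 -0.003 -0.001] F [-0.8  0.3 11.3] press 13.7 t 13.7
clock: 13.95
tool_pos: [0.5287, 0.195, 0.1334]
orientation: [2.147, 0.169, -2.133]
ft_force: [-2.2, -0.5, 10.3]
gripper_width: 0.023
along 45.4 cross 1.6 tread 50.7 home? 51.0 turn [-0.005 -0.006  0.   ] F [-2.2 -0.5 10.3] press 12.7 t 13.9
```

```bash
python3 -m handwheel '[[1,[1.3,0,1],[0,-0.003,0]],[1,[1.7,0,1],[0,-0.005,0]]]' && python3 chk.py && python3 -m handwheel '[[1,[1.5,2,1],[0,0,0]],[1,[1.7,4,1],[0,0,0]],[1,[1.8,6,1],[0,0,0]]]' && python3 chk.py
```

```text
clock: 14.12
tool_pos: [0.5288, 0.1959, 0.1332]
orientation: [2.145, 0.171, -2.135]
ft_force: [-1.6, 0.6, 14.1]
gripper_width: 0.0226
along 46.2 cross 1.8 tread 50.5 home? 50.9 turn [-0.005 -0.005  0.002] F [-1.6  0.6 14.1] press 16.5 t 14.1
clock: 14.37
tool_pos: [0.5298, 0.1912, 0.1333]
orientation: [2.149, 0.174, -2.132]
ft_force: [-4.4, 1.2, 17.7]
gripper_width: 0.0226
along 41.4 cross 2.0 tread 50.6 home? 51.2 turn [-0.004 -0.008  0.003] F [-4.4  1.2 17.7] press 20.1 t 14.4
```

```bash
python3 -m handwheel '[[1,[1.3,2,1],[0,-0.002,0]],[1,[1.3,4,1.5],[0,-0.004,0]],[1,[1.3,6,2],[0,-0.006,0]]]' && python3 chk.py && python3 -m handwheel '[[1,[1.2,2,1],[0,0,0]],[1,[1.2,4,1.5],[0,0,0]],[1,[1.2,6,2],[0,0,0]]]' && python3 chk.py
```

```text
clock: 14.62
tool_pos: [0.5301, 0.1861, 0.1337]
orientation: [2.147, 0.176, -2.135]
ft_force: [-1.3, 1.4, 13.1]
gripper_width: 0.0231
along 36.3 cross 1.4 tread 51.0 home? 51.4 turn [-0.003 -0.006  0.005] F [-1.3  1.4 13.1] press 15.5 t 14.6
clock: 14.87
tool_pos: [0.5305, 0.1808, 0.1341]
orientation: [2.152, 0.179, -2.132]
ft_force: [-0.2, 0.9, 11.8]
gripper_width: 0.0228
along 31.0 cross 1.0 tread 51.4 home? 51.7 turn [-0.003 -0.01   0.006] F [-0.2  0.9 11.8] press 14.2 t 14.9
```

```bash
python3 -m handwheel '[[1,[1.2,2,1],[0,-0.002,0]],[1,[1.2,4,1.5],[0,-0.004,0]],[1,[1.2,6,2],[0,-0.006,0]]]' && python3 chk.py && python3 -m handwheel '[[1,[1.2,2,1],[0,0,0]],[1,[1.2,4,1.5],[0,0,0]],[1,[1.2,6,2],[0,0,0]]]' && python3 chk.py
```

```text
clock: 15.12
tool_pos: [0.5312, 0.1755, 0.1344]
orientation: [2.151, 0.18, -2.134]
ft_force: [0.9, 1.8, 9.7]
gripper_width: 0.0225
along 25.7 cross 0.8 tread 51.7 home? 51.9 turn [-0.003 -0.009  0.008] F [0.9 1.8 9.7] press 12.1 t 15.1
clock: 15.37
tool_pos: [0.5318, 0.1701, 0.1347]
orientation: [2.156, 0.182, -2.13]
ft_force: [1.4, 0.6, 9.7]
gripper_width: 0.023
along 20.3 cross 0.6 tread 52.0 home? 52.2 turn [-0.003 -0.013  0.009] F [1.4 0.6 9.7] press 12.1 t 15.4
```

```bash
python3 -m handwheel '[[1,[1.4,2,0.5],[0,-0.004,0.003]],[1,[1.5,4,0.5],[0,-0.008,0.006]],[1,[1.5,6,0.5],[0,-0.012,0.008]]]' && python3 chk.py && python3 -m handwheel '[[1,[1.5,2,0.5],[0,0,0]],[1,[1.5,4,0.5],[0,0,0]],[1,[1.5,6,0.5],[0,0,0]]]' && python3 chk.py
```

```text
clock: 15.62
tool_pos: [0.5336, 0.1652, 0.1348]
orientation: [2.144, 0.175, -2.134]
ft_force: [-0.7, 0.6, 13.8]
gripper_width: 0.0233
along 15.1 cross 1.6 tread 52.1 home? 52.5 turn [-0.002 -0.005  0.002] F [-0.7  0.6 13.8] press 16.2 t 15.6
clock: 15.87
tool_pos: [0.5348, 0.1602, 0.1349]
orientation: [2.147, 0.177, -2.132]
ft_force: [-5.5, 0.7, 16.0]
gripper_width: 0.0229
along 10.0 cross 2.0 tread 52.2 home? 52.7 turn [-0.002 -0.007  0.004] F [-5.5  0.7 16. ] press 18.4 t 15.9
```

```bash
python3 -m handwheel '[[1,[1.4,2,0.5],[0,-0.002,0]],[1,[1.4,4,0.5],[0,-0.004,0]],[1,[1.4,6,0.5],[0,-0.006,0]],[1,[1.4,8,0.5],[0,-0.006,0]]]' && python3 chk.py && python3 -m handwheel '[[1,[1.4,2,0.5],[0,0,0]],[1,[1.4,4,0.5],[0,0,0]],[1,[1.4,6,0.5],[0,0,0]],[1,[1.4,8,0.5],[0,0,0]]]' && python3 chk.py
```

```text
clock: 16.2
tool_pos: [0.5364, 0.1532, 0.1352]
orientation: [2.143, 0.179, -2.136]
ft_force: [-4.7, 0.1, 16.4]
gripper_width: 0.023
along 2.9 cross 2.4 tread 52.5 home? 53.1 turn [-0.001 -0.004  0.005] F [-4.7  0.1 16.4] press 18.8 t 16.2
clock: 16.53
tool_pos: [0.5377, 0.1462, 0.1355]
orientation: [2.146, 0.181, -2.135]
ft_force: [-7.0, 2.0, 17.7]
gripper_width: 0.0232
along -4.3 cross 2.5 tread 52.8 home? 53.4 turn [-0.001 -0.006  0.007] F [-7.   2.  17.7] press 20.1 t 16.5
```

```bash
python3 -m handwheel '[[1,[1.1,2,1],[0,-0.002,0.002]],[1,[1.1,4,1.8],[0,-0.004,0.004]],[1,[1.1,6,2.2],[0,-0.006,0.006]],[1,[1.1,8,2.5],[0,-0.006,0.006]]]' && python3 chk.py && python3 -m handwheel '[[1,[1.1,2,0.5],[0,0,0]],[1,[1.2,4,1],[0,0,0]],[1,[1.2,6,1.5],[0,0,0]],[1,[1.2,8,2],[0,0,0]]]' && python3 chk.py
```

```text
clock: 16.87
tool_pos: [0.538, 0.1388, 0.1361]
orientation: [2.142, 0.176, -2.134]
ft_force: [-0.2, 0.9, 12.1]
gripper_width: 0.0226
along -11.6 cross 1.7 tread 53.4 home? 53.8 turn [-0.    -0.004  0.002] F [-0.2  0.9 12.1] press 14.5 t 16.9
clock: 17.2
tool_pos: [0.5388, 0.1315, 0.1364]
orientation: [2.146, 0.178, -2.13]
ft_force: [0.4, 2.2, 11.1]
gripper_width: 0.0229
along -19.0 cross 1.2 tread 53.7 home? 54.1 turn [ 0.    -0.008  0.003] F [ 0.4  2.2 11.1] press 13.5 t 17.2
```

```bash
python3 -m handwheel '[[1,[1.3,2,0.5],[0,-0.002,0]],[1,[1.3,4,1],[0,-0.004,0]],[1,[1.3,6,1],[0,-0.006,0]],[1,[1.3,8,1],[0,-0.006,0]]]' && python3 chk.py && python3 -m handwheel '[[1,[1.3,2,0.5],[0,0,0]],[1,[1.3,4,1],[0,0,0]],[1,[1.3,6,1],[0,0,0]],[1,[1.3,8,1],[0,0,0]]]' && python3 chk.py
```

```text
clock: 17.53
tool_pos: [0.5405, 0.1242, 0.1367]
orientation: [2.144, 0.179, -2.133]
ft_force: [-1.7, 1.0, 13.3]
gripper_width: 0.0231
along -26.5 cross 1.7 tread 54.0 home? 54.5 turn [ 0.    -0.005  0.004] F [-1.7  1.  13.3] press 15.7 t 17.5
clock: 17.87
tool_pos: [0.5418, 0.1168, 0.137]
orientation: [2.147, 0.181, -2.13]
ft_force: [-3.0, 0.3, 13.4]
gripper_width: 0.0226
along -33.9 cross 1.8 tread 54.3 home? 54.9 turn [ 0.001 -0.008  0.005] F [-3.   0.3 13.4] press 15.8 t 17.9
```

```bash
python3 -m handwheel '[[1,[1.3,2,0.5],[0,-0.002,0]],[1,[1.3,4,1],[0,-0.004,0]],[1,[1.3,6,1.5],[0,-0.006,0]],[1,[1.3,8,1.5],[0,-0.006,0]]]' && python3 chk.py && python3 -m handwheel '[[1,[1.3,2,0.5],[0,0,0]],[1,[1.4,4,0.5],[0,0,0]],[1,[1.5,5,0.5],[0,0,0]],[1,[1.6,5,0.5],[0,0,0]]]' && python3 chk.py
```

```text
clock: 18.2
tool_pos: [0.543, 0.1095, 0.1374]
orientation: [2.145, 0.182, -2.133]
ft_force: [-1.6, 1.8, 13.7]
gripper_width: 0.023
along -41.4 cross 1.9 tread 54.7 home? 55.2 turn [ 0.001 -0.006  0.006] F [-1.6  1.8 13.7] press 16.1 t 18.2
clock: 18.53
tool_pos: [0.5442, 0.1048, 0.1375]
orientation: [2.148, 0.183, -2.131]
ft_force: [-4.5, -0.5, 16.7]
gripper_width: 0.023
along -46.1 cross 2.2 tread 54.8 home? 55.5 turn [ 0.001 -0.008  0.006] F [-4.5 -0.5 16.7] press 19.1 t 18.5
```

Both passes are done at 12–20 N. Next I'll lift off and move to the same viewpoint as before to check the caps.

```bash
python3 -m handwheel '[[1,[-3,0,0],[0,0,0]],[1,[-15,0,0],[0,0,0]],[1,[-35,0,0],[0,0,0]],[1,[-60,0,0],[0,0,0]],[1,[-74,0,0],[0,0,0]]]' && python3 -m handwheel '[[1,[0,-15,20],[0,-0.005,0.003]],[1,[0,-32,45],[0,-0.008,0.006]],[1,[0,-50,74],[0,-0.008,0.006]],[1,[0,-50,74],[0,-0.008,0.006]],[1,[0,-50,74],[0,-0.008,0.006]]]'
python3 -m handwheel '[[1,[0,0,0],[0,0,0]]]'
python3 - <<'E'
from h import *
s,p,R=st();print(s["ft_force"])
im,d=env.camera("wrist");W=world("wrist",d,(p,R));W[d==0]=9
cv2.imwrite("pics/e.png",cv2.resize(im[60:260,180:480,::-1],None,fx=2.6,fy=2.6))
P=W[(np.hypot(W[...,0]-.5345,W[...,1]-.150)<.08)&(W[...,2]>.045)&(W[...,2]<.09)&(im.max(-1)<70)]
c=cv2.minAreaRect((P[:,:2]*1000).astype(np.float32));print(c)
a=np.radians(9.3);ex=np.array([np.cos(a),np.sin(a)]);ey=np.array([-ex[1],ex[0]])
D=W[...,:2]-np.array(c[0])/1000;X=D@ex*1000;Y=D@ey*1000;Z=W[...,2]*1000
for k in range(6):
    m=(abs(X)<5)&(abs(Y+45-18*k)<6)&(Z>40)&(Z<90)
    b=(X>-62)&(X<-10)&(abs(Y+45-18*k)<9)&(Z>44)&(Z<70)&(im.min(-1)>100)
    print(k+1,m.sum(),np.median(Z[m]).round(2),"block",np.median(Z[b]).round(2))
E
```

```text
clock: 18.95
tool_pos: [0.5442, 0.1042, 0.214]
orientation: [2.15, 0.183, -2.129]
ft_force: [1.0, 0.6, -2.1]
gripper_width: 0.0228
clock: 19.37
tool_pos: [0.462, 0.1424, 0.2139]
orientation: [2.138, 0.178, -2.132]
ft_force: [-0.3, -0.4, -3.3]
gripper_width: 0.023
clock: 19.45
tool_pos: [0.4623, 0.142, 0.2142]
orientation: [2.139, 0.177, -2.132]
ft_force: [-0.0, -0.2, -1.7]
gripper_width: 0.023
[-0.03750646 -0.22526759 -1.74506628]
((533.9570922851562, 150.85382080078125), (15.65639591217041, 105.9048080444336), 9.495075225830078)
1 231 55.12 block 51.71
2 233 54.25 block 51.09
3 225 53.49 block 50.13
4 254 52.54 block 49.57
5 229 51.73 block 48.6
6 224 50.84 block 48.0
```

View pics/e.png

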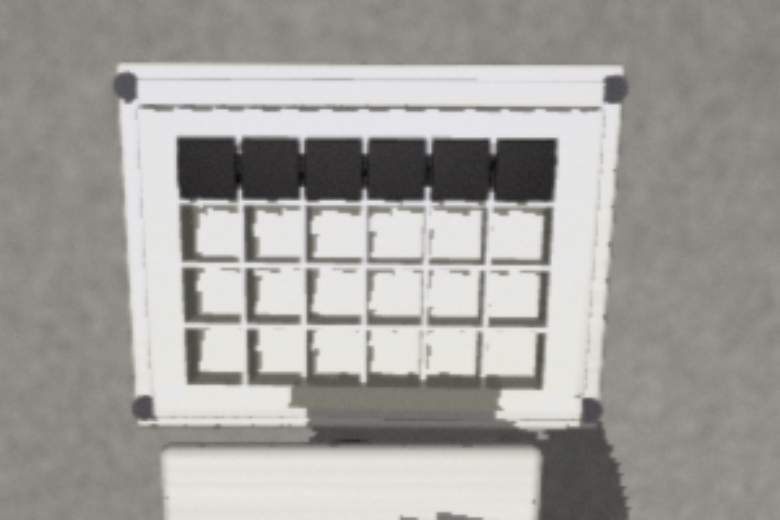

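All six caps dropped 4.5–4.9 mm. They lie on one plane to within 0.1 mm and about 3 mm (the head thickness) above the block. The crop shows six even heads at y≈168 px. I'm returning the roller now.

```bash
python3 -m handwheel '[[1,[0,25,-12],[-0.1,0,0]],[1,[0,60,-28],[-0.22,0,0]],[1,[0,95,-44],[-0.34,0,0]],[1,[0,130,-60],[-0.46,0,0]],[1,[0,165,-76],[-0.58,0,0]]]' && python3 -m handwheel '[[1,[0,0,0],[-0.12,0,0]],[1,[0,0,0],[-0.24,0,0]],[1,[0,0,0],[-0.36,0,0]],[1,[0,0,0],[-0.48,0,0]],[1,[0,0,0],[-0.6,0,0]]]'
cat > seat.py <<'E'
from h import *
s,p,R=st()
a=np.radians(-10.5);ty=np.array([np.cos(a),np.sin(a),0]);tx=np.array([0,0,-1.]);Rt=np.stack([tx,ty,np.cross(tx,ty)],1)
print("to seat",rel([.563,-.170,.0967],p,R),"turn",Ro.from_matrix(R.T@Rt).as_rotvec().round(3),"F",np.round(s["ft_force"],1),"p",p.round(4))
E
python3 seat.py
```

```text
clock: 19.92
tool_pos: [0.5632, -0.0066, 0.2143]
orientation: [1.803, 0.681, -1.796]
ft_force: [0.5, 0.5, -3.0]
gripper_width: 0.0231
clock: 20.33
tool_pos: [0.5637, -0.0076, 0.2139]
orientation: [1.387, 1.083, -1.383]
ft_force: [-0.8, 0.3, -3.0]
gripper_width: 0.0227
to seat [117.2  37.9 157.9] turn [-0.059 -0.001 -0.003] F [-0.8  0.3 -3. ] p [ 0.5637 -0.0076  0.2139]
```

```bash
python3 -m handwheel '[[1,[0,8,30],[-0.03,0,0]],[1,[0,16,65],[-0.06,0,0]],[1,[0,25,100],[-0.06,0,0]],[1,[0,33,135],[-0.06,0,0]],[1,[0,37,155],[-0.06,0,0]]]' && python3 -m handwheel '[[1,[0,0,0],[0,0,0]],[1,[0,0,0],[0,0,0]]]'; python3 seat.py
```

```text
clock: 20.75
tool_pos: [0.5618, -0.173, 0.2136]
orientation: [1.345, 1.112, -1.345]
ft_force: [-0.0, -0.6, -2.8]
gripper_width: 0.0231
clock: 20.92
tool_pos: [0.5614, -0.1761, 0.2131]
orientation: [1.348, 1.109, -1.35]
ft_force: [-0.0, 0.3, -3.3]
gripper_width: 0.0229
to seat [116.4   0.2  -6.7] turn [-0.009  0.003 -0.002] F [-0.   0.3 -3.3] p [ 0.5614 -0.1761  0.2131]
```

```bash
python3 -m handwheel '[[1,[0,0,-6],[-0.009,0.002,0]],[1,[10,0,-6],[-0.009,0.002,0]],[1,[25,0,-6],[-0.009,0.002,0]],[1,[38,0,-6],[-0.009,0.002,0]],[1,[38,0,-6],[-0.009,0.002,0]]]' && python3 -m handwheel '[[1,[2,0,0],[0,0,0]],[1,[2,0,0],[0,0,0]]]'; python3 seat.py
python3 - <<'E'
from h import *
a=env.camera("scene")[0][200:380,180:340,::-1];b=env.camera("side")[0][200:360,310:470,::-1]
cv2.imwrite("pics/f.png",np.hstack([cv2.resize(a,(390,439)),cv2.resize(b,(390,439))]))
E
```

```text
clock: 21.33
tool_pos: [0.5614, -0.168, 0.1716]
orientation: [1.339, 1.121, -1.343]
ft_force: [0.5, -0.6, -2.9]
gripper_width: 0.0228
clock: 21.5
tool_pos: [0.5614, -0.1666, 0.1691]
orientation: [1.338, 1.123, -1.342]
ft_force: [-0.4, 0.1, -3.2]
gripper_width: 0.0232
to seat [72.4  2.5  3.1] turn [ 0.005 -0.     0.004] F [-0.4  0.1 -3.2] p [ 0.5614 -0.1666  0.1691]
```

View pics/f.png

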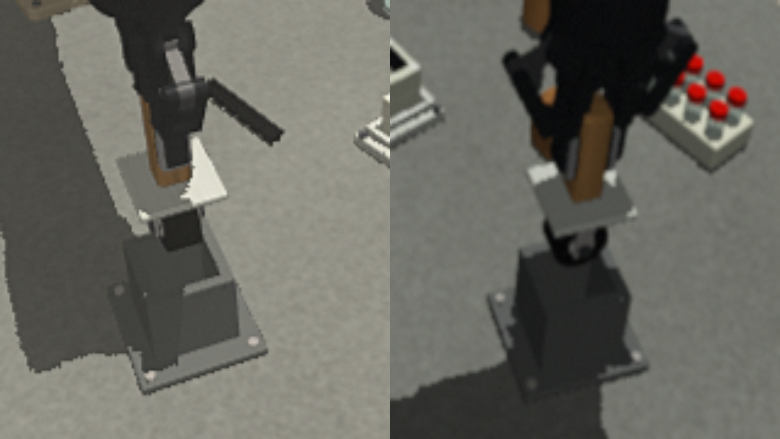

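The roller hangs upright and level just above the open socket, with the wheel over the opening in both views. I'll centre it, then lower.

```bash
python3 -m handwheel '[[1,[0,2.5,3],[0.005,0,0.004]],[1,[0,2.5,3],[0.005,0,0.004]],[1,[0,2.5,3],[0.005,0,0.004]]]' && python3 seat.py && python3 -m handwheel '[[1,[0,0,0],[0,0,0]]]' && python3 seat.py
```

```text
clock: 21.85
tool_pos: [0.564, -0.1712, 0.1706]
orientation: [1.345, 1.114, -1.343]
ft_force: [-0.1, 0.6, -2.2]
gripper_width: 0.0229
to seat [73.9 -1.4 -1.1] turn [-0.002  0.    -0.002] F [-0.1  0.6 -2.2] p [ 0.564  -0.1712  0.1706]
clock: 21.93
tool_pos: [0.564, -0.1714, 0.1708]
orientation: [1.345, 1.113, -1.343]
ft_force: [-0.0, 0.6, -3.9]
gripper_width: 0.0229
to seat [74.  -1.5 -1.2] turn [-0.002  0.    -0.003] F [-0.   0.6 -3.9] p [ 0.564  -0.1714  0.1708]
```

```bash
python3 -m handwheel '[[1,[5,-1.3,-1.2],[0,0,0]],[1,[12,-1.3,-1.2],[0,0,0]],[1,[19,-1.3,-1.2],[0,0,0]],[1,[25,-1.3,-1.2],[0,0,0]],[1,[25,-1.3,-1.2],[0,0,0]]]' && python3 seat.py
```

```text
clock: 22.35
tool_pos: [0.5621, -0.1697, 0.1437]
orientation: [1.344, 1.116, -1.345]
ft_force: [-0.2, -0.2, -3.3]
gripper_width: 0.0228
to seat [47.   1.   0.1] turn [-0.002  0.     0.   ] F [-0.2 -0.2 -3.3] p [ 0.5621 -0.1697  0.1437]
```

```bash
python3 -m handwheel '[[1,[6,0.8,0],[0,0,0]],[1,[13,0.8,0],[0,0,0]],[1,[20,0.8,0],[0,0,0]],[1,[27,0.8,0],[0,0,0]],[1,[27,0.8,0],[0,0,0]]]' && python3 seat.py && python3 -m handwheel '[[1,[4,0,0],[0,0,0]],[1,[8,0,0],[0,0,0]],[1,[12,0,0],[0,0,0]],[1,[14,0,0],[0,0,0]],[1,[14,0,0],[0,0,0]]]' && python3 seat.py
```

```text
clock: 22.77
tool_pos: [0.5619, -0.1696, 0.1147]
orientation: [1.343, 1.118, -1.346]
ft_force: [0.9, 0.0, -2.9]
gripper_width: 0.023
to seat [18.   1.2  0.2] turn [-0.002  0.     0.003] F [ 0.9  0.  -2.9] p [ 0.5619 -0.1696  0.1147]
clock: 23.18
tool_pos: [0.5616, -0.1695, 0.1002]
orientation: [1.342, 1.119, -1.347]
ft_force: [0.3, -0.2, -3.1]
gripper_width: 0.0228
to seat [3.5 1.5 0.2] turn [-0.002  0.     0.004] F [ 0.3 -0.2 -3.1] p [ 0.5616 -0.1695  0.1002]
```

```bash
python3 -m handwheel '[[1,[1,1.2,0],[0,0,0]],[1,[2,1.2,0],[0,0,0]],[1,[3,1.2,0],[0,0,0]],[1,[3,1.2,0],[0,0,0]]]' && python3 seat.py && python3 -m handwheel '[[1,[0.5,0,0],[0,0,0]],[1,[1,0,0],[0,0,0]]]' && python3 seat.py
```

```text
clock: 23.52
tool_pos: [0.5627, -0.1697, 0.0971]
orientation: [1.342, 1.119, -1.347]
ft_force: [-0.2, 0.4, -1.8]
gripper_width: 0.023
to seat [0.4 0.3 0.2] turn [-0.002  0.     0.004] F [-0.2  0.4 -1.8] p [ 0.5627 -0.1697  0.0971]
clock: 23.68
tool_pos: [0.5629, -0.1697, 0.0967]
orientation: [1.343, 1.118, -1.347]
ft_force: [-4.8, 1.4, 9.0]
gripper_width: 0.0228
to seat [0.  0.2 0.2] turn [-0.002  0.     0.003] F [-4.8  1.4  9. ] p [ 0.5629 -0.1697  0.0967]
```

Seated: contact came at 96.7 mm, the same height as at pick-up. I'll release and withdraw straight up.

```bash
python3 -m handwheel '[[0.9,[0,0,0],[0,0,0]],[0.6,[0,0,0],[0,0,0]],[0.3,[0,0,0],[0,0,0]],[0,[0,0,0],[0,0,0]],[0,[0,0,0],[0,0,0]]]' && python3 -m handwheel '[[0,[0,0,0],[0,0,0]],[0,[0,0,0],[0,0,0]],[0,[-10,0,0],[0,0,0]],[0,[-25,0,0],[0,0,0]],[0,[-45,0,0],[0,0,0]]]' && python3 -m handwheel '[[0,[-25,0,0],[0,0,0]],[0,[-55,0,0],[0,0,0]],[0,[-85,0,0],[0,0,0]],[0,[-110,0,0],[0,0,0]],[0,[-120,0,0],[0,0,0]]]' && python3 -m handwheel '[[0,[0,0,0],[0,0,0]],[0,[0,0,0],[0,0,0]]]'
python3 - <<'E'
from h import *
ims=[]
for c in("scene","side"):
    im,d=env.camera(c);ims.append(im);d0=np.load(c+".npy")
    W=world(c,d);W[d==0]=9
    for n,r,z0,z1 in(("top",.03,.135,.17),("guard",.06,.066,.080)):
        P=W[(np.hypot(W[...,0]-.563,W[...,1]+.1715)<r)&(W[...,2]>z0)&(W[...,2]<z1)]
        print(c,n,len(P),[np.round(x,1) for x in cv2.minAreaRect((P[:,:2]*1000).astype(np.float32))],np.median(P[:,2]))
a=ims[0][190:440,160:540,::-1];b=ims[1][150:400,150:540,::-1]
cv2.imwrite("pics/g.png",np.hstack([cv2.resize(a,(400,300)),cv2.resize(b,(400,300))]))
E
```

```text
clock: 24.1
tool_pos: [0.563, -0.1697, 0.0968]
orientation: [1.343, 1.118, -1.347]
ft_force: [-0.5, -0.5, 0.0]
gripper_width: 0.0691
clock: 24.52
tool_pos: [0.5624, -0.1696, 0.1419]
orientation: [1.342, 1.12, -1.348]
ft_force: [1.0, 0.2, 0.4]
gripper_width: 0.0855
clock: 24.93
tool_pos: [0.5641, -0.1701, 0.2668]
orientation: [1.344, 1.115, -1.344]
ft_force: [-0.3, -0.9, 0.3]
gripper_width: 0.0854
clock: 25.1
tool_pos: [0.5644, -0.1702, 0.2677]
orientation: [1.345, 1.114, -1.343]
ft_force: [-0.1, -1.0, -0.6]
gripper_width: 0.0856
scene top 245 [array([ 563.2, -171. ]), array([24.3, 23.8]), np.float64(81.5)] 0.1494163161059885
scene guard 942 [array([ 563.3, -171. ]), array([64.3, 70.6]), np.float64(79.2)] 0.07715743825164226
side top 196 [array([ 561.6, -172.3]), array([25.1, 23.5]), np.float64(78.3)] 0.147434340535251
side guard 771 [array([ 563.4, -172.7]), array([68. , 68.8]), np.float64(78.6)] 0.07412752068019653
```

View pics/g.png

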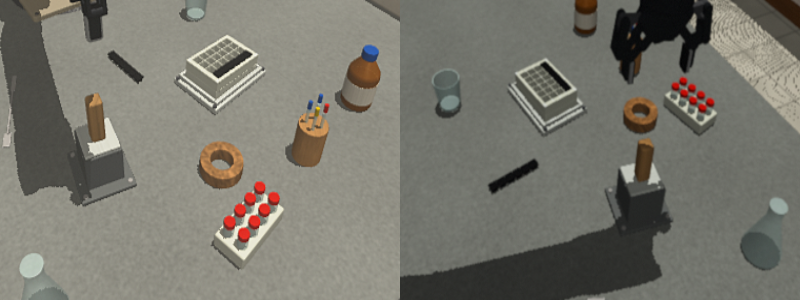

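The roller hangs in its stand (left ≈(98,130), right ≈(643,185)), at the same height and angle as at the start. The strip is flat and nothing else has moved, so I'm handing in.

```bash
python3 -c "
from rig import env
print(env.finish_job())"
```

```text
the job is handed in; nothing more can be done
None
```

I took the roller from its stand, rolled it along the strip from cap 1 to cap 6 and back, hung it back in the stand, and handed the job in at about 25 s of the 72 s allowed.

- **Pressure:** the downward press while rolling read 12–20 N. Readings came only at the end of each short move, so a brief peak in between would not show. The highest was about 20 N down with about 7 N sideways, roughly 21 N in all.
- **Caps:** all six dropped 4.5–4.9 mm. Their tops lie on one plane to within 0.1 mm, about 3 mm (the head thickness) above the block.
    - By the block depth, cap 1 came out 3.4 mm above it and cap 6 came out 2.8 mm. I put this down to depth noise, because cap 1 did not sink further under 19 N.
- **Roller:** contact in the stand came at the same height as at pick-up. The last pictures show the handle and guard within about 1 mm of where they started, the gripper clear, and no bystander visibly moved.

No check failed.

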